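# Load the burger press and latch it shut

## Task

Press the red thumb latch so that the burger press's lid springs open, then lay the patty flat and centred on the bun half that is already inside, and the seeded bun top, dome up, centred on the patty, setting each down gently and letting go. Then push the lid down until it snaps shut under its latch, with the burger stacked inside, and leave the other things on the worktop where they are.

Things in the scene. Friction and masses are not known exactly. Their poses are not given: they have to be found in the camera images.
- press: round burger press (a sandwich maker, unplugged, fast on the worktop), teal with a steel band, 153 mm across, 121 mm tall when shut. Origin on the worktop under the centre of its plate, z up, x from the latch (front, -x) to the hinge (rear, +x). The lower plate is 52 mm above the worktop, flat out to 72 mm from its centre, no rim. The red thumb latch juts out to 128 mm in front of the centre
- plate_centre (a point): centre of the lower plate's top face, in the press's axes; the burger belongs centred here
- press_hinge (a point): middle of the hinge axis (along the press's y), 80 mm behind the plate's centre, 56 mm above the worktop. The lid is an inverted cup, 150 mm across, 68 mm deep outside; its hollow is 60 mm deep, narrowing from 115 mm across at the rim to 82 mm at the top, and clears the finished burger (66 mm across, 56 mm tall) only if that is centred
- press_lid (a joint): angle of the sprung lid in rad: 0 shut, 1.08 (62 degrees) fully open; its spring lifts it there within a second when the latch lets go, and holds it. Open, it leans over the plate from the rear and leaves no room for a gripper straight above: come from the latch side, tilted 30 to 45 degrees. To shut: push the lid's top along its arc, 3 to 5 N on the way, about 10 N at the end to snap in
- lid_pad (a point): centre of the round push pad on the flat top of the lid, near its front; 118 mm in front of the hinge axis and 65 mm above it when shut; it swings up and back with the lid about the hinge; its z is the lid's outward normal. The flat top is 116 mm across, centred 80 mm in front of the hinge
- press_latch (a joint): angle of the red thumb latch in rad: 0 at rest, 0.34 pressed to its stop; it lets go of the lid at about 0.22 and springs back to 0. Shutting the lid pushes its tooth aside, and it snaps back over the lid's bar
- thumb_pad (a point): centre of the top of the latch's red ribbed thumb pad, 36 x 34 mm (x, y), at the front of the press, 64 mm above the worktop and 116 mm in front of the plate's centre at rest. Pressed straight down it swings about an axis 34 mm behind it and 16 mm below; it needs 3 to 4 N to let go, after 8 mm, and stops after 11 mm at about 5 N. Nothing stands above it
- bun_base: lower half of a small round bun, 66 mm across and 16 mm thick, pale cut face up; it already lies near the middle of the press's plate, under the shut lid. Origin at the centre of its underside, z up
- patty: dark brown round patty, rigid, 66 mm across, 16 mm thick with upright sides, lying on the serving board. Origin at the centre of its underside, z up
- bun_top: upper half of the bun with sesame seeds, rigid, 66 mm across, 24 mm tall: upright sides for the lower 13 mm, then a dome; it lies on the serving board with its flat cut face down. Origin at the centre of its underside, z up
- board: flat wooden serving board, 110 x 200 x 12 mm (its x and y), fast on the worktop. Origin at the centre of its underside, z up; the patty and the bun top lie about 50 mm either side of its middle, along its y
- kettle: white electric kettle, 153 x 195 x 219 mm, on its base (20 mm) on the right; it stays. To the right of it, towards the robot, wall cabinets hang 0.48 m above the worktop: do not lean the wrist that way
- spice_jar: small glass spice jar with a pale screw lid, 43 mm across, 85 mm tall, standing on the worktop close beside one long edge of the serving board. Loose; origin at the centre of its underside. Leave it where it is
- tall_jar: tall spice jar with a black cap, 41 mm across, 135 mm tall, standing on the worktop just beyond one end of the board. Loose; origin at the centre of its underside. Leave it where it is
- honey_jar: honey jar with a metal lid, 71 mm across, 110 mm tall. Loose; origin at the centre of its underside. Leave it where it is
- cup: striped espresso cup, 60 mm across with a handle (84 mm over all), 49 mm tall; origin 13 mm from the bowl's axis towards the handle. Loose; origin at the foot. Leave it where it is
- timer: red and white kitchen timer, 61 mm across, 51 mm tall, between the press and the board. Loose; origin at the centre of its underside. Leave it where it is
- lemon: yellow lemon, 83 x 58 x 58 mm. Loose; origin at the centre of its underside. Leave it where it is
- apple: red apple, 77 mm across, 73 mm tall. Loose; origin at the centre of its underside. Leave it where it is

How it is judged (in metres and radians):
On the way, in this order (a step that is already met when the one before it is completed fails the run):
1. the thumb latch is pressed (value of joint press_latch above 0.17 rad), for 0.02 s.
2. the lid has sprung fully open (value of joint press_lid above 1 rad), for 0.2 s.
3. the patty lies flat and centred (12 mm) on the bun base in the open press, let go (horizontal distance between patty and plate_centre below 0.012 m and z of patty in the frame of plate_centre between 0.012 and 0.02 m and angle between patty's own z axis and vertical below 0.12 rad and contact force between the fingers and patty below 0.05 N and linear speed of patty below 0.03 m/s and value of joint press_lid above 0.9 rad), for 0.2 s.
4. the bun top lies dome up, flat and centred (12 mm) on the patty in the open press, let go (horizontal distance between each of patty, bun_top and plate_centre below 0.012 m and z of patty in the frame of plate_centre between 0.012 and 0.02 m and angle between each of patty, bun_top's own z axis and vertical below 0.12 rad and z of bun_top in the frame of plate_centre between 0.028 and 0.036 m and contact force between the fingers and bun_top below 0.05 N and linear speed of bun_top below 0.03 m/s and value of joint press_lid above 0.9 rad), for 0.2 s.
At the end, for the whole second after the job is handed in: The lid is shut (within 0.03 rad) and held by the latch, which has sprung back (under 0.06 rad); inside, bun base, patty and bun top lie at rest in this order, flat (within 7 degrees), each centred on the plate within 12 mm and at its height in the stack within 4 mm (value of joint press_lid below 0.03 rad and value of joint press_latch below 0.06 rad and horizontal distance between each of bun_base, patty, bun_top and plate_centre below 0.012 m and z of bun_base in the frame of plate_centre between -0.004 and 0.004 m and angle between each of bun_base, patty, bun_top's own z axis and vertical below 0.12 rad and z of patty in the frame of plate_centre between 0.012 and 0.02 m and z of bun_top in the frame of plate_centre between 0.028 and 0.036 m and linear speed of each of bun_base, patty, bun_top below 0.02 m/s); the robot touches nothing.
It fails at once if a bystander (jars, cup, timer, lemon, apple) is shifted by more than 25 mm (distance of any of spice_jar, tall_jar, honey_jar, cup, timer, lemon, apple from where it was at the start of the episode above 0.025 m).
It fails at once if a standing jar, the cup or the timer is tipped (angle between any of spice_jar, tall_jar, honey_jar, cup, timer's own z axis and vertical above 0.35 rad).
It fails at once if the patty is dropped or thrown into the press (faster than 0.6 m/s over the plate) (horizontal distance between patty and plate_centre below 0.06 m and z of patty in the frame of plate_centre below 0.09 m and linear speed of patty above 0.6 m/s).
It fails at once if the bun top is dropped or thrown into the press (faster than 0.6 m/s over the plate) (horizontal distance between bun_top and plate_centre below 0.06 m and z of bun_top in the frame of plate_centre below 0.09 m and linear speed of bun_top above 0.6 m/s).
It also fails if it takes over 72 s, if anything falls off the work surface, if the arm or the gripper's body presses on something with over 40 N, if the wrist force passes 120 N, or if a joint passes its speed limit or range.

## Robot

A 6-joint arm with a two-finger parallel gripper is mounted at the origin on a cart in front of the work surface, level with it; the furniture and walls round the work are solid. World frame = base frame: x ahead of the robot, y to its left, z up, the work surface at z = 0. Lengths are in m, angles in degrees, forces in N, time in s.
With the tool pointing down it reaches from about 0.375 to 0.9 m from the base axis. Payload 3.1 kg.
Tool frame: the origin (TCP) lies midway between the tips of the shut fingers; the grasp point (between the pads) lies 19 mm behind it; z points along the fingers, y is the line along which they close (so a half turn about z gives the same grasp; the last joint's range is limited). The gripper opens to 85 mm and grips with 20 to 120 N. Pads are 22 mm wide; open, the fingers measure 114 mm over their backs; the gripper's body (76 mm by 85 mm) begins 54 mm behind the grasp point. The pads swing forward as they close: fully open they stand 13 mm farther back than shut.
Start: joints at [-56.121, 30.224, 82.088, -0, 67.689, -10.227], TCP at [0.435, -0.449, 0.231] pointing down, gripper open.
Joint ranges: [-176.69, 176.69], [-43.24, 126.21], [12.49, 139.97], [-82, 262], [0, 151.66], [-163.58, 163.58]. Speed limits (degrees/s): [159.86, 159.86, 180, 180, 180, 180].

## Interface

Orientations are given as a 3x3 rotation matrix whose columns are the frame's x, y, z axes.
In Python, from cell import sense, vision, order gives the robot as it stands.
- The arm moves only by the tool jog_arm, never from a script. Its argument "increments" is a list of rows, each a list of 3 entries, a list of its own where there are three numbers: the shift along the tool's x, y, z in mm, then the turn about the tool's z in degrees, then the closure, from 0 (fully open) to 1 (shut). A call has 1 to 5 rows; each row shifts and turns the commanded pose from where the row before left it, along the tool's axes as they then stand; what a row does not reach is not made up. A row lasts 1/8 s, in which the tool goes at most 62.5 mm and 10.7 degrees, less where a joint would pass 70% of its speed; a pose out of reach is approached as far as the arm can. A call is refused whole if a number of a shift passes 62.5 or a number of a turn 10.7, either way. A call with a gripper value outside its range is refused whole. The fingers move at their own pace and stop on an object; "newtons" is the grip in N (left out, the last holds). Time passes only in rows, so rows that do not move let the fingers close. It gives the time, the measured TCP pose, the force, the opening and the grip force at its end, in the units of the state.
- sense(): the state, without advancing time (a new reading comes with each control period).
- vision.grab_frame(name): name is "scene" or "top"; returns (picture, depth): 420x560x3 uint8, blue, green, red; 420x560 float32, m along the optical axis (not along the pixel's ray), 0 where there is no reading.
- vision.camera_params(name): a dict with "fovy" (degrees; the focal length in pixels is half the picture's height over the tangent of half this angle, whatever the lens; pixels are square), "cx", "cy" (the principal point, pixels), "dist_coeffs" ([k1, k2, p1, p2, k3] as OpenCV has them; the pictures are not rectified), "rvec" (rotation vector, rad) and "tvec" (3), from world to camera coordinates, as OpenCV has them. Camera axes: x right, y down, z forward; pixel columns grow to the right and rows downward; lengths in m; the calibration is good to about 2 mm. A picture is of the moment at which its call begins. camera_params takes no time and is no camera call.
- order.finish_job(): hands the job in; it is judged then, once.
Trained networks look in the newest picture that a camera, given by its name, has taken for a name from the list of things; names that differ only in an ending like _2 or _b are one class to them, and where a whole thing is asked for, a point or a joint stands for the part that bears it (a point fixed in the world has none). Each returns a list of dicts, best first, with "conf" (0 to 1); they miss things now and then, are a little off and sometimes report something else, mostly with a low value. They report only what shows in the picture. A call takes as long as a camera call.
- vision.find_in(name, camera): "bbox" ([left, top, right, bottom] in pixels, round what is visible of it).
The state is a dict: "time_s": time; "joint_positions": joint angles; "qd": joint speeds; "joint_torque": joint torques, N m; "ee_pos": TCP position; "tool_rot": TCP orientation; "contact_force": force on the tool from outside, world axes, zero at the start; "torque": the same for the moment, N m; "opening": finger opening in m; "gripper_force": force on a finger pad.
Only numpy, scipy, OpenCV 4.12 (cv2) and the standard library are available. Lean on these libraries where they do the work, as an engineer would, in place of code of your own. Each camera call takes 0.05 s, during which the arm holds its last target. There are 200 camera calls.

## Working session

There is one attempt and no reset: what is moved stays moved. The work goes in short steps, Python scripts to look and compute and a tool call to move; the robot and the scene stay as the last step left them, time stands still between calls to the robot, and variables do not carry over. Pictures are saved under pics/ and viewed, at most 10 in all, crops included, and the job is handed in when it is done.

Besides the shell and the picture viewer there is one more tool, called by a JSON object that holds its "api" and its "payload", one argument or row to a line. jog_arm: Moves the arm, as the interface text tells. Its arguments: {"type":"object","properties":{"increments":{"type":"array","items":{"type":"array"}},"newtons":{"type":"number"}},"required":["increments"]}

```bash
mkdir -p pics
cat > h.py <<'E'
import numpy as np, cv2, json
from cell import sense, vision, order
def cam(n):
    p=vision.camera_params(n); f=210/np.tan(np.radians(p['fovy'])/2)
    K=np.array([[f,0,p['cx']],[0,f,p['cy']],[0,0,1]]); R=cv2.Rodrigues(np.array(p['rvec'],float))[0]
    return K,np.array(p['dist_coeffs'],float),R,np.array(p['tvec'],float).ravel()
def cloud(n,d):
    K,D,R,t=cam(n); h,w=d.shape
    uv=np.mgrid[0:h,0:w][::-1].reshape(2,-1).T.astype(np.float64)
    x=cv2.undistortPoints(uv[:,None],K,D)[:,0]
    P=np.c_[x,np.ones(len(x))]*d.reshape(-1,1)
    W=(P-t)@R; W[d.ravel()==0]=np.nan
    return W.reshape(h,w,3)
E
python3 - <<'E'
from h import *
s=sense(); print({k:np.round(v,3).tolist() for k,v in s.items()})
for n in('scene','top'):
    im,d=vision.grab_frame(n); cv2.imwrite(f'pics/{n}0.png',im); np.save(f'pics/{n}0.npy',d); W=cloud(n,d)
    for k in ['press','thumb_pad','lid_pad','patty','bun_top','board','timer','spice_jar','tall_jar','honey_jar','cup','kettle']:
        for b in vision.find_in(k,n)[:1]:
            l,t,r,bo=map(int,b['bbox']); c=W[(t+bo)//2,(l+r)//2]
            print(n,k,round(b['conf'],2),[l,t,r,bo],np.round(c,3))
print(cam('scene')[2:],cam('top')[2:],sense()['time_s'])
E
```

```text
{'time_s': 0.0, 'joint_positions': [-56.121, 30.277, 82.157, -0.0, 67.688, -10.227], 'qd': [0.038, -0.084, -0.067, 0.006, 0.046, 0.144], 'joint_torque': [0.0, -44.235, -17.803, -0.0, 0.008, -0.0], 'ee_pos': [0.435, -0.448, 0.23], 'tool_rot': [[0.718, 0.696, -0.001], [0.696, -0.718, 0.002], [0.0, -0.002, -1.0]], 'contact_force': [-0.227, -0.535, 0.56], 'torque': [-0.022, -0.028, 0.013], 'gripper_force': 0.0, 'opening': 0.086}
scene press 0.83 [256, 173, 337, 235] [nan nan nan]
scene thumb_pad 0.48 [316, 206, 333, 220] [ 0.421 -0.286  0.065]
scene lid_pad 0.72 [258, 176, 314, 227] [ 0.526 -0.295  0.12 ]
scene patty 0.82 [268, 316, 292, 341] [0.592 0.006 0.029]
scene bun_top 0.75 [228, 297, 256, 329] [ 0.672 -0.041  0.036]
scene board 0.71 [213, 292, 310, 362] [ 0.633 -0.01   0.013]
scene timer 0.69 [259, 254, 285, 272] [ 0.584 -0.157  0.05 ]
scene spice_jar 0.67 [267, 268, 280, 296] [ 0.592 -0.09   0.071]
scene honey_jar 0.77 [200, 213, 231, 260] [ 0.715 -0.22   0.106]
scene cup 0.56 [320, 249, 352, 272] [ 0.413 -0.165  0.011]
scene kettle 0.68 [311, 114, 369, 199] [ 0.36  -0.391  0.17
[... 415 characters left out ...]
046]
top spice_jar 0.49 [217, 198, 234, 216] [ 0.576 -0.109  0.087]
top tall_jar 0.62 [217, 128, 236, 153] [ 0.736 -0.117  0.137]
top honey_jar 0.97 [267, 138, 296, 173] [ 0.705 -0.252  0.107]
top cup 0.59 [231, 249, 256, 283] [ 0.422 -0.147  0.006]
top kettle 0.81 [331, 271, 402, 337] [ 0.352 -0.433  0.231]
(array([[-0.98530748,  0.17008868,  0.01546032],
       [ 0.11711692,  0.73877443, -0.66369871],
       [-0.12430932, -0.65213663, -0.74784023]]), array([0.57924014, 0.20592203, 0.98459779])) (array([[-0.0033888 , -0.99997516, -0.00618059],
       [-0.99669991,  0.00387884, -0.08108169],
       [ 0.08110365,  0.00588542, -0.9966883 ]]), array([-0.24578631,  0.56790989,  1.05679698])) 1.3
```

{"api": "jog_arm", "payload": {
  "increments": [
    [[0,0,0],[0,0,0],0]
  ]
}}

```text
validation failed for argument at $.in...
```

Run:
```python
import cv2,numpy as np
a=cv2.imread('pics/top0.png')[110:360,140:440]; a=cv2.resize(a,None,fx=2.4,fy=2.4,interpolation=cv2.INTER_CUBIC); cv2.imwrite('pics/a.png',a)
```

```text
(no output)
```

View pics/a.png

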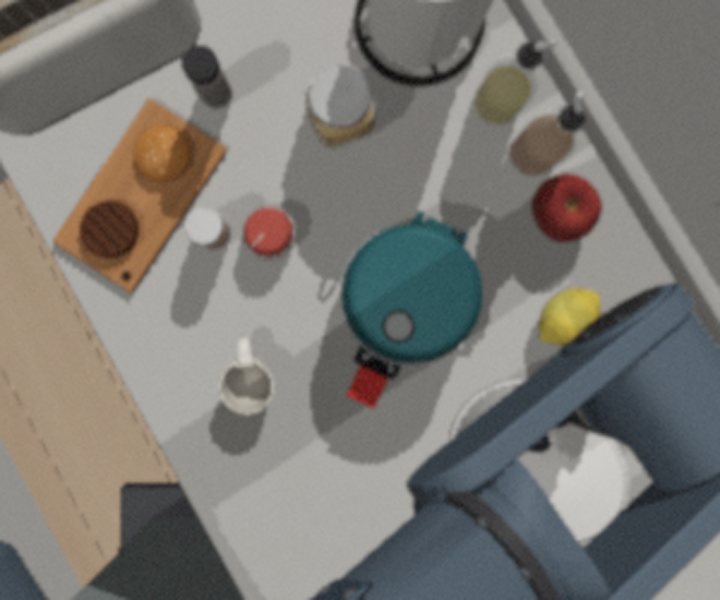

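View pics/scene0.png

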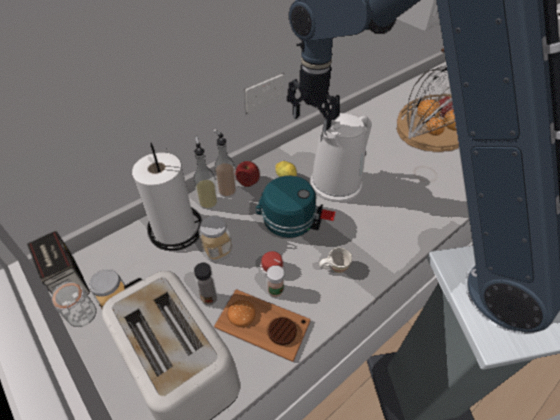

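{"api": "jog_arm", "payload": {
  "increments": [
    [[0,0,0],0,1]
  ]
}}

```text
time_s: 1.42
ee_pos: [0.435, -0.4488, 0.2313]
tool_rot: [[0.718, 0.696, 0.0], [0.696, -0.718, -0.0], [0.0, 0.0, -1.0]]
contact_force: [-0.3, 0.1, 0.1]
opening: 0.0697
gripper_force: 0.0
```

```bash
cat >> h.py <<'E'
def ctr(W,im,xy,r,z0,z1,col=None,tag=''):
    m=(np.hypot(W[...,0]-xy[0],W[...,1]-xy[1])<r)&(W[...,2]>z0)&(W[...,2]<z1)
    if col is not None: m&=col(im.astype(int))
    P=W[m]
    if len(P)<5: print(tag,'few',len(P)); return None
    c,rr=cv2.minEnclosingCircle(P[:,:2].astype(np.float32))
    print(tag,'mean',P.mean(0).round(4),'mec',np.round(c,4),round(rr,4),'n',len(P),'z95',np.percentile(P[:,2],95).round(4)); return P
E
python3 - <<'E'
from h import *
for n in('top','scene'):
    im=cv2.imread(f'pics/{n}0.png'); d=np.load(f'pics/{n}0.npy'); W=cloud(n,d)
    red=lambda i:(i[...,2]>90)&(i[...,1]<60)&(i[...,0]<60)
    P=ctr(W,im,(.51,-.325),.09,.113,.126,None,n+' lidtop')
    P=ctr(W,im,(.41,-.28),.05,.054,.072,red,n+' thumb')
    P=ctr(W,im,(.48,-.312),.04,.116,.13,lambda i:(abs(i[...,2]-i[...,0])<25),n+' pad')
    P=ctr(W,im,(.588,.003),.05,.022,.035,lambda i:i[...,2]<110,n+' patty')
    P=ctr(W,im,(.67,-.045),.05,.018,.045,lambda i:i[...,2]-i[...,0]>60,n+' bun')
    P=ctr(W,im,(.58,-.1),.03,.075,.1,None,n+' spice')
    P=ctr(W,im,(.575,-.17),.04,.04,.06,None,n+' timer')
    P=ctr(W,im,(.73,-.11),.04,.11,.15,None,n+' tall')
    P=ctr(W,im,(.70,-.25),.05,.1,.12,None,n+' honey')
    P=ctr(W,im,(.42,-.155),.05,.035,.06,None,n+' cup')
E
```

```text
top lidtop mean [ 0.51   -0.3269  0.1204] mec [ 0.5115 -0.3269] 0.0705 n 2415 z95 0.1238
top thumb mean [ 0.4123 -0.2806  0.0638] mec [ 0.4122 -0.2805] 0.0209 n 156 z95 0.0672
top pad mean [ 0.4765 -0.3112  0.1224] mec [ 0.4663 -0.3136] 0.0274 n 152 z95 0.1249
top patty mean [0.5863 0.008  0.0276] mec [0.5866 0.0091] 0.0328 n 443 z95 0.0311
top bun mean [ 0.6716 -0.0509  0.0305] mec [ 0.6729 -0.0502] 0.0328 n 432 z95 0.0367
top spice mean [ 0.5838 -0.1071  0.0849] mec [ 0.5848 -0.1064] 0.0203 n 193 z95 0.0882
top timer mean [ 0.5818 -0.1718  0.0482] mec [ 0.5824 -0.1717] 0.0267 n 307 z95 0.0518
top tall mean [ 0.7445 -0.1098  0.1326] mec [ 0.7464 -0.1085] 0.0194 n 217 z95 0.1374
top honey mean [ 0.7169 -0.2528  0.1089] mec [ 0.7184 -0.2529] 0.0333 n 527 z95 0.1118
top cup mean [ 0.4235 -0.1464  0.0456] mec [ 0.4228 -0.1485] 0.0412 n 173 z95 0.05
scene lidtop mean [ 0.5134 -0.3201  0.1208] mec [ 0.5123 -0.3266] 0.0703 n 1511 z95 0.1239
scene thumb mean [ 0.4114 -0.2774  0.0641] mec [ 0.4109 -0.2795] 0.0201 n 96 z95 0.0667
scene pad mean [ 0.4741 -0.3116  0.1227] mec [ 0.4632 -0.3107] 0.0304 n 113 z95 0.1255
scene patty mean [0.5889 0.0112 0.0271] mec [0.5884 0.0103] 0.0328 n 604 z95 0.0298
scene bun mean [ 0.6744 -0.0423  0.0301] mec [ 0.6743 -0.0476] 0.032 n 517 z95 0.0356
scene spice mean [ 0.5857 -0.1037  0.0841] mec [ 0.5858 -0.106 ] 0.0211 n 226 z95 0.0869
scene timer mean [ 0.5847 -0.1697  0.0483] mec [ 0.5844 -0.1713] 0.0268 n 283 z95 0.0514
scene tall mean [ 0.7463 -0.1037  0.131 ] mec [ 0.7479 -0.1079] 0.0204 n 288 z95 0.1363
scene honey mean [ 0.7179 -0.249   0.109 ] mec [ 0.7172 -0.2519] 0.0336 n 454 z95 0.1119
scene cup mean [ 0.4213 -0.1492  0.0444] mec [ 0.4241 -0.1495] 0.0419 n 249 z95 0.05
```

{"api": "jog_arm", "payload": {
  "increments": [
    [[24,-36,0],0,1],
    [[24,-36,0],0,1],
    [[25,-37,0],0,1],
    [[24,-37,0],0,1],
    [[0,0,20],10.5,1]
  ]
}}

```text
time_s: 2.05
ee_pos: [0.4026, -0.2736, 0.2123]
tool_rot: [[0.834, 0.552, 0.001], [0.552, -0.834, -0.0], [0.001, 0.001, -1.0]]
contact_force: [0.1, -0.2, -0.4]
opening: -0.0001
gripper_force: 0.0
```

{"api": "jog_arm", "payload": {
  "increments": [
    [[0,0,20],10.5,1],
    [[0,0,20],10.5,1],
    [[0,0,20],10.5,1],
    [[0,0,20],10.5,1],
    [[0,0,20],10.5,1]
  ]
}}

```text
time_s: 2.68
ee_pos: [0.4033, -0.2767, 0.1109]
tool_rot: [[0.944, -0.33, 0.001], [-0.33, -0.944, -0.001], [0.001, 0.0, -1.0]]
contact_force: [0.7, 0.1, -0.4]
opening: 0.0001
gripper_force: 0.0
```

{"api": "jog_arm", "payload": {
  "increments": [
    [[0,0,15],6.5,1],
    [[0,0,0],0,1]
  ]
}}

```text
time_s: 2.92
ee_pos: [0.4027, -0.276, 0.0956]
tool_rot: [[0.904, -0.428, -0.001], [-0.428, -0.904, 0.002], [-0.002, -0.001, -1.0]]
contact_force: [-0.7, -0.2, 0.9]
opening: 0.0001
gripper_force: 0.0
```

{"api": "jog_arm", "payload": {
  "increments": [
    [[0,0,28],0,1],
    [[0,0,6],0,1],
    [[0,0,5],0,1],
    [[0,0,4],0,1],
    [[0,0,0],0,1]
  ]
}}

```text
time_s: 3.55
ee_pos: [0.4008, -0.2748, 0.0539]
tool_rot: [[0.904, -0.427, -0.004], [-0.427, -0.904, 0.003], [-0.005, -0.001, -1.0]]
contact_force: [-6.5, 0.6, 5.9]
opening: 0.0004
gripper_force: 3.7
```

{"api": "jog_arm", "payload": {
  "increments": [
    [[-10,0,-10],0,1],
    [[-10,0,-40],0,0.5],
    [[0,0,-60],0,0],
    [[0,60,-10],0,0],
    [[0,0,0],0,0]
  ]
}}

```text
time_s: 4.18
ee_pos: [0.3597, -0.3268, 0.1763]
tool_rot: [[0.902, -0.432, 0.005], [-0.432, -0.902, -0.008], [0.008, 0.005, -1.0]]
contact_force: [-0.2, 0.3, -0.3]
opening: 0.0725
gripper_force: 0.0
```

Run:
```python
from h import *
for n in('scene','top'):
    im,d=vision.grab_frame(n); cv2.imwrite(f'pics/{n}1.png',im); np.save(f'pics/{n}1.npy',d)
a=cv2.imread('pics/scene1.png')[140:300,200:400]; b=cv2.imread('pics/top1.png')[150:310,220:420]
cv2.imwrite('pics/b.png',np.hstack([cv2.resize(q,(400,320),interpolation=2) for q in(a,b)]))
print(sense()['ee_pos'],sense()['time_s'],sense()['contact_force'])
```

```text
[ 0.35889571 -0.3222429   0.1741386 ] 4.275 [-0.41513121  0.45968352  1.27034377]
```

View pics/b.png

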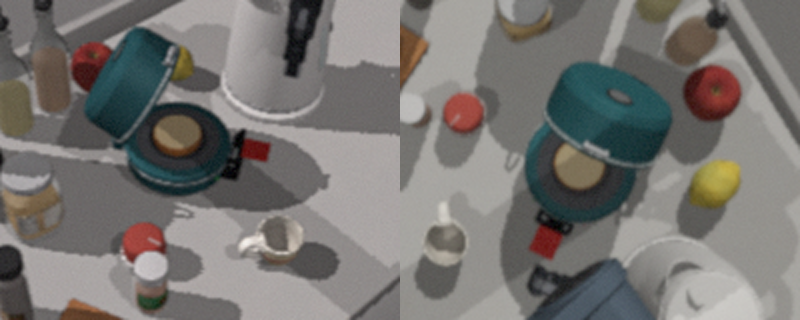

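Run:
```python
from h import *
c=np.array([.512,-.327]);u=np.array([.905,-.4254]);v=np.array([.4254,.905])
for n in('top','scene'):
    im=cv2.imread(f'pics/{n}1.png').astype(int); W=cloud(n,np.load(f'pics/{n}1.npy'))
    px=(W[...,:2]-c)@u; py=(W[...,:2]-c)@v; z=W[...,2]
    near=(abs(px)<110)&(abs(py)<.1)
    m=near&(z>.06)&(z<.075)&(im[...,2]-im[...,0]>35)&(np.hypot(px,py)<.06)
    print(n,'bun px',px[m].min(),px[m].max(),'py',py[m].min(),py[m].max(),'z',np.median(z[m]),m.sum())
    cc,r=cv2.minEnclosingCircle(np.c_[px[m],py[m]].astype(np.float32)); print('mec',np.round(cc,4),r)
    m=near&(z>.045)&(z<.06)&(np.hypot(px,py)<.09)
    cc,r=cv2.minEnclosingCircle(np.c_[px[m],py[m]].astype(np.float32)); print('plate px',px[m].min(),'py',py[m].min(),py[m].max(),np.median(z[m]),'mec',cc,r)
    m=near&(z>.165)&(np.hypot(px,py)<.13)&(px>-.04)
    for zz in np.arange(.165,.225,.01):
        k=m&(abs(z-zz)<.005)
        if k.sum()>3: print('lid z',round(zz,3),'px',px[k].min().round(4),px[k].max().round(4),'py',py[k].min().round(3),py[k].max().round(3),k.sum())
    red=(im[...,2]>90)&(im[...,1]<60)&(im[...,0]<60)
    m=near&red&(z>.05)&(z<.075)&(px<-.08)&(px>-.15); print('thumb',px[m].min(),px[m].max(),py[m].min(),py[m].max())
```

```text
top bun px -0.031561093137562786 0.01416791546109244 py -0.028464930268573507 0.03497162878612947 z 0.06795980780009479 333
mec [-0.0009  0.0031] 0.03204679861664772
plate px -0.08765498515383313 py -0.07548898545459129 0.0737525936038208 0.05191424944385571 mec (-0.011326625011861324, -0.0007739280117675662) 0.07891328632831573
lid z 0.165 px 0.0158 0.0945 py -0.07 0.069 107
lid z 0.175 px 0.0131 0.0918 py -0.069 0.067 245
lid z 0.185 px 0.0048 0.0875 py -0.064 0.062 355
lid z 0.195 px 0.0043 0.0823 py -0.056 0.055 548
lid z 0.205 px 0.009 0.0768 py -0.05 0.045 548
lid z 0.215 px 0.0361 0.0695 py -0.03 0.029 198
thumb -0.12742669682347918 -0.09380009968664484 -0.017142968689769715 0.016143367644879957
scene bun px -0.031705878689027495 0.030488350304182392 py -0.025513909029094298 0.03575679623978501 z 0.06805054230498976 251
mec [-0.0003  0.0051] 0.03214644268155098
plate px -0.08807494854862619 py -0.07354920597157295 0.07607271673315943 0.052395868895345726 mec (-0.0011338413460180163, 0.01332513615489006) 0.08704252541065216
lid z 0.165 px 0.0181 0.0955 py -0.038 0.072 67
lid z 0.175 px 0.011 0.0933 py -0.057 0.068 166
lid z 0.185 px 0.0064 0.0879 py -0.048 0.062 221
lid z 0.195 px 0.0057 0.084 py -0.052 0.056 272
lid z 0.205 px 0.0103 0.0785 py -0.046 0.048 306
lid z 0.215 px 0.0405 0.0711 py -0.028 0.031 131
thumb -0.12769670905487984 -0.09537125203572655 -0.017034088235502256 0.017123557112746213
```

{"api": "jog_arm", "payload": {
  "increments": [
    [[8,-57,0],0,0],
    [[8,-57,0],0,0],
    [[8,-57,0],0,0],
    [[8,-57,0],0,0],
    [[8,-57,0],0,0]
  ]
}}

```text
time_s: 4.9
ee_pos: [0.5175, -0.0784, 0.1728]
tool_rot: [[0.904, -0.427, -0.002], [-0.427, -0.904, 0.001], [-0.002, -0.0, -1.0]]
contact_force: [0.2, -0.2, -0.1]
opening: 0.0852
gripper_force: 0.0
```

{"api": "jog_arm", "payload": {
  "increments": [
    [[8,-57,0],0,0],
    [[8,-56,10],0,0],
    [[0,0,45],0,0],
    [[0,0,45],0,0],
    [[0,0,0],0,0]
  ]
}}

```text
time_s: 5.52
ee_pos: [0.5763, 0.0156, 0.0697]
tool_rot: [[0.904, -0.427, -0.01], [-0.427, -0.904, 0.002], [-0.01, 0.003, -1.0]]
contact_force: [-0.9, 0.2, -0.1]
opening: 0.0851
gripper_force: 0.0
```

{"api": "jog_arm", "payload": {
  "increments": [
    [[5,0,20],0,0],
    [[0,0,20],0,0],
    [[0,0,12],0,0],
    [[0,0,6],0,0],
    [[0,0,0],0,0]
  ]
}}

```text
time_s: 6.15
ee_pos: [0.5852, 0.0113, 0.0155]
tool_rot: [[0.903, -0.429, 0.0], [-0.429, -0.903, -0.0], [0.0, -0.0, -1.0]]
contact_force: [0.1, 0.3, 0.7]
opening: 0.0854
gripper_force: 0.0
```

{"api": "jog_arm", "payload": {
  "increments": [
    [[-5,0,4],0,0],
    [[0,0,2],0,0],
    [[0,0,0],0,0.15],
    [[0,0,0],0,0.3],
    [[0,0,0],0,0.4]
  ],
  "newtons": 25
}}

```text
time_s: 6.78
ee_pos: [0.5806, 0.0135, 0.0097]
tool_rot: [[0.903, -0.429, 0.0], [-0.429, -0.903, -0.0], [0.0, -0.0, -1.0]]
contact_force: [-0.2, 0.0, 3.3]
opening: 0.0648
gripper_force: 27.5
```

{"api": "jog_arm", "payload": {
  "increments": [
    [[0,0,0],0,0.5],
    [[0,0,0],0,0.5]
  ]
}}

```text
time_s: 7.02
ee_pos: [0.5806, 0.0135, 0.0097]
tool_rot: [[0.903, -0.429, 0.0], [-0.429, -0.903, -0.0], [0.0, -0.0, -1.0]]
contact_force: [-1.0, 2.2, 5.2]
opening: 0.0647
gripper_force: 27.7
```

{"api": "jog_arm", "payload": {
  "increments": [
    [[0,0,-20],0,0.5],
    [[0,0,-40],0,0.5],
    [[0,0,-45],0,0.5],
    [[0,0,-25],0,0.5],
    [[5,45,0],0,0.5]
  ]
}}

```text
time_s: 7.65
ee_pos: [0.5683, -0.0282, 0.1416]
tool_rot: [[0.905, -0.425, 0.007], [-0.425, -0.905, -0.001], [0.007, -0.002, -1.0]]
contact_force: [-0.1, -1.4, -0.5]
opening: 0.0649
gripper_force: 28.3
```

{"api": "jog_arm", "payload": {
  "increments": [
    [[7,58,0],0,0.5],
    [[7,58,0],0,0.5],
    [[7,58,0],0,0.5],
    [[7,58,0],0,0.5],
    [[5,40,0],0,0.5]
  ]
}}

```text
time_s: 8.28
ee_pos: [0.4779, -0.2917, 0.1388]
tool_rot: [[0.902, -0.431, 0.0], [-0.431, -0.902, -0.0], [0.0, 0.0, -1.0]]
contact_force: [0.7, -0.7, -0.4]
opening: 0.0645
gripper_force: 28.3
```

{"api": "jog_arm", "payload": {
  "increments": [
    [[1,17,0],0,0.5],
    [[0,0,0],0,0.5]
  ]
}}

```text
time_s: 8.52
ee_pos: [0.4721, -0.3052, 0.1389]
tool_rot: [[0.903, -0.431, -0.0], [-0.431, -0.903, 0.001], [-0.001, -0.001, -1.0]]
contact_force: [0.4, 0.9, -0.5]
opening: 0.0645
gripper_force: 28.3
```

Run:
```python
from h import *
c=np.array([.512,-.327]);u=np.array([.905,-.4254]);v=np.array([.4254,.905])
s=sense(); e=s['ee_pos']-np.r_[c,0]; print('px,py,z',e[:2]@u,e[:2]@v,e[2],s['opening'],s['gripper_force'],s['contact_force'])
im,d=vision.grab_frame('scene'); cv2.imwrite('pics/s2.png',cv2.resize(im[80:300,180:460],None,fx=2.4,fy=2.4,interpolation=2)); np.save('pics/s2.npy',d)
```

```text
px,py,z -0.04538985264043461 0.0027901718362092 0.1388830893492111 0.06445504656974575 28.286908864974976 [ 0.4498634   0.85457924 -0.47624769]
```

View pics/s2.png

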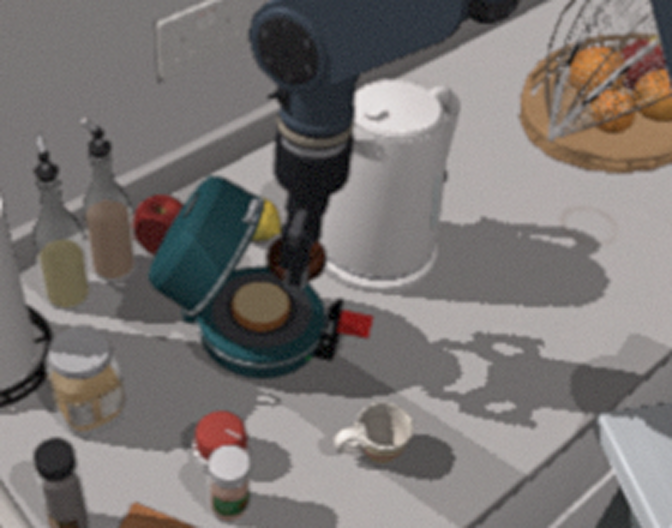

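Run:
```python
from h import *
c=np.array([.512,-.327]);u=np.array([.905,-.4254]);v=np.array([.4254,.905])
W=cloud('scene',np.load('pics/s2.npy')); px=(W[...,:2]-c)@u-(-.0454); py=(W[...,:2]-c)@v-.0028; z=W[...,2]-.1389
m=(abs(py)<.1)&(px>-.08)&(px<.1)
for zz in np.arange(-.005,.3,.015):
    k=m&(abs(z-zz)<.0075)&(px<.055+0*z)
    if k.sum()>4: print(round(zz,3),'px',np.percentile(px[k],[2,98]).round(3),'py',np.percentile(py[k],[2,98]).round(3),k.sum())
```

```text
0.01 px [-0.023  0.04 ] py [-0.031  0.044] 111
0.025 px [-0.02   0.038] py [-0.033  0.046] 142
0.04 px [-0.01   0.042] py [-0.038  0.048] 14
0.055 px [-0.012  0.055] py [-0.029  0.064] 68
0.07 px [-0.016  0.013] py [-0.014  0.066] 59
0.085 px [-0.016  0.017] py [-0.016  0.067] 90
0.1 px [-0.019  0.02 ] py [0.008 0.069] 112
0.115 px [-0.014  0.015] py [0.015 0.068] 125
0.13 px [-0.035  0.036] py [0.007 0.037] 101
0.145 px [-0.036  0.032] py [0.007 0.038] 152
0.16 px [-0.036  0.033] py [0.006 0.038] 168
0.175 px [-0.035  0.035] py [-0.001  0.037] 235
0.19 px [-0.034  0.034] py [0.002 0.035] 161
0.205 px [-0.034  0.031] py [-0.001  0.035] 179
0.22 px [-0.032  0.03 ] py [0.005 0.034] 178
0.235 px [-0.032  0.038] py [0.003 0.034] 193
0.25 px [-0.034  0.004] py [0.009 0.035] 80
0.265 px [-0.026  0.045] py [0.026 0.061] 97
0.28 px [-0.022  0.051] py [0.04  0.066] 201
0.295 px [-0.039  0.054] py [0.042 0.072] 282
```

{"api": "jog_arm", "payload": {
  "increments": [
    [[6,0,25],0,0.5],
    [[5,0,25],0,0.5],
    [[0,0,14],0,0.5],
    [[0,0,5],0,0.5],
    [[0,0,0],0,0.5]
  ]
}}

```text
time_s: 9.2
ee_pos: [0.4826, -0.309, 0.0704]
tool_rot: [[0.904, -0.428, -0.0], [-0.428, -0.904, 0.0], [-0.0, -0.0, -1.0]]
contact_force: [0.2, -0.3, -0.4]
opening: 0.0646
gripper_force: 28.3
```

{"api": "jog_arm", "payload": {
  "increments": [
    [[0,0,2],0,0.5],
    [[0,0,2],0,0.5],
    [[0,0,0],0,0.5]
  ]
}}

```text
time_s: 9.57
ee_pos: [0.4824, -0.3098, 0.0665]
tool_rot: [[0.903, -0.429, 0.0], [-0.429, -0.903, -0.0], [0.0, 0.0, -1.0]]
contact_force: [0.4, -0.5, -0.7]
opening: 0.0646
gripper_force: 28.3
```

{"api": "jog_arm", "payload": {
  "increments": [
    [[0,0,1],0,0.5],
    [[0,0,1],0,0.5],
    [[0,0,0],0,0.5]
  ]
}}

```text
time_s: 9.95
ee_pos: [0.4825, -0.3098, 0.0657]
tool_rot: [[0.903, -0.429, 0.001], [-0.429, -0.903, -0.001], [0.001, 0.0, -1.0]]
contact_force: [-2.2, 2.2, 7.1]
opening: 0.0648
gripper_force: 29.1
```

{"api": "jog_arm", "payload": {
  "increments": [
    [[0,0,-1],0,0.5],
    [[0,0,0],0,0.2],
    [[0,0,0],0,0.1],
    [[0,0,0],0,0],
    [[0,0,0],0,0]
  ]
}}

```text
time_s: 10.58
ee_pos: [0.4824, -0.3096, 0.0652]
tool_rot: [[0.903, -0.429, -0.0], [-0.429, -0.903, 0.0], [-0.0, -0.0, -1.0]]
contact_force: [-0.3, 0.7, -0.5]
opening: 0.0851
gripper_force: 0.0
```

```bash
cat >> h.py <<'E'
C=np.array([.512,-.327]);U=np.array([.905,-.4254]);V=np.array([.4254,.905])
def stack(name=None):
    s=sense(); e=s['ee_pos']-np.r_[C,0]; print('tool px,py,z',(e[:2]@U).round(4),(e[:2]@V).round(4),e[2].round(4),'open',s['opening'].__round__(4),'t',s['time_s'])
    for n in('top','scene'):
        im,d=vision.grab_frame(n)
        if name and n=='scene': cv2.imwrite(name,cv2.resize(im[110:300,190:390],None,fx=3,fy=3,interpolation=2))
        im=im.astype(int); W=cloud(n,d); px=(W[...,:2]-C)@U; py=(W[...,:2]-C)@V; z=W[...,2]
        near=(np.hypot(px,py)<.075)&(px<.045)
        for q,z0,z1,col in(('patty',.076,.092,(im[...,2]<110)&(im[...,2]-im[...,0]>12)),('bun',.06,.074,(im[...,2]-im[...,0]>35)),('top',.086,.115,(im[...,2]-im[...,0]>50))):
            m=near&(z>z0)&(z<z1)&col
            if m.sum()>20:
                P=np.c_[px[m],py[m]]; cc,r=cv2.minEnclosingCircle(P.astype(np.float32))
                A=np.c_[P,np.ones(len(P))]; sl=np.linalg.lstsq(A,z[m],rcond=None)[0]
                print(n,q,'min',P.min(0).round(4),'max',P.max(0).round(4),'mec',np.round(cc,4),round(r,4),'z',np.median(z[m]).round(4),'slope',sl[:2].round(3),m.sum())
E
python3 -c "
from h import *
stack('pics/s3.png')"
```

```text
tool px,py,z -0.0341 0.0031 0.0652 open 0.0851 t 10.575
scene patty min [-0.0568 -0.0187] max [0.007  0.0516] mec [-0.026  0.014] 0.0378 z 0.0836 slope [ 0.006 -0.061] 119
scene bun min [-0.0157 -0.0212] max [0.0287 0.0359] mec [0.0066 0.009 ] 0.0311 z 0.0681 slope [ 0.011 -0.051] 135
```

View pics/s3.png

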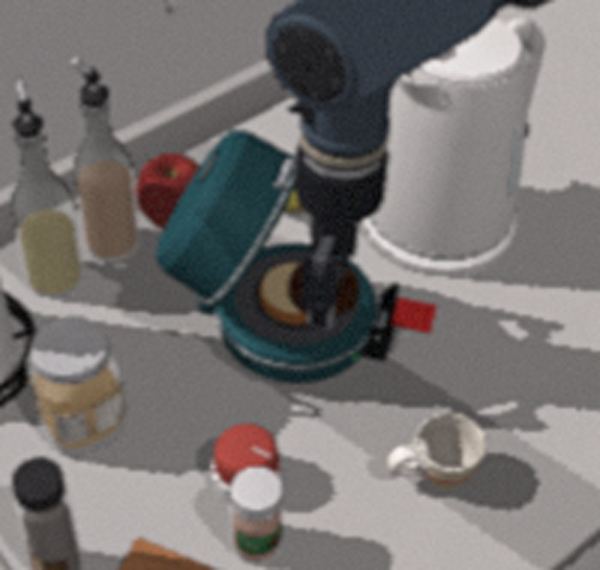

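{"api": "jog_arm", "payload": {
  "increments": [
    [[0,0,-10],0,0],
    [[0,0,-30],0,0],
    [[-21,0,0],0,0.3],
    [[-21,0,0],0,0.75],
    [[0,0,0],0,0.75]
  ]
}}

```text
time_s: 11.3
ee_pos: [0.4435, -0.2908, 0.1059]
tool_rot: [[0.903, -0.429, -0.001], [-0.429, -0.903, 0.001], [-0.001, -0.0, -1.0]]
contact_force: [-0.9, -0.8, -0.0]
opening: 0.032
gripper_force: 0.0
```

{"api": "jog_arm", "payload": {
  "increments": [
    [[0,0,0],0,0.75],
    [[0,0,20],0,0.75],
    [[0,0,18],0,0.75],
    [[0,0,0],0,0.75]
  ]
}}

```text
time_s: 11.8
ee_pos: [0.4472, -0.2942, 0.0672]
tool_rot: [[0.903, -0.429, 0.004], [-0.429, -0.903, -0.004], [0.006, 0.002, -1.0]]
contact_force: [3.7, -2.1, -3.2]
opening: 0.0213
gripper_force: 2.2
```

```bash
python3 -c "
from h import *
stack()"
```

```text
tool px,py,z -0.0726 0.0022 0.0672 open 0.0213 t 11.8
top patty min [-0.0227 -0.0277] max [0.0056 0.0205] mec [-0.0099 -0.0043] 0.0262 z 0.0836 slope [-0.07   0.007] 133
top bun min [-0.0048 -0.0288] max [0.0142 0.0325] mec [0.0032 0.0018] 0.031 z 0.0677 slope [-0.017 -0.006] 56
scene patty min [-0.0557 -0.0258] max [0.0074 0.0378] mec [-0.0248  0.0061] 0.0323 z 0.0838 slope [ 0.01  -0.042] 313
scene bun min [-0.0218 -0.0218] max [0.0298 0.0359] mec [0.0004 0.0081] 0.0336 z 0.0682 slope [ 0.024 -0.055] 140
```

{"api": "jog_arm", "payload": {
  "increments": [
    [[6,0,-1],0,0.75],
    [[6,0,0],0,0.75],
    [[6,0,0],0,0.75],
    [[5,0,0],0,0.75],
    [[0,0,0],0,0.75]
  ]
}}

```text
time_s: 12.52
ee_pos: [0.4656, -0.3016, 0.0683]
tool_rot: [[0.903, -0.429, 0.0], [-0.429, -0.903, -0.0], [0.0, 0.0, -1.0]]
contact_force: [0.4, -0.3, 0.1]
opening: 0.0211
gripper_force: 0.0
```

{"api": "jog_arm", "payload": {
  "increments": [
    [[4,0,0],0,0.75],
    [[2,0,0],0,0.75],
    [[0,0,0],0,0.75]
  ]
}}

```text
time_s: 12.9
ee_pos: [0.4709, -0.3042, 0.0683]
tool_rot: [[0.903, -0.429, 0.0], [-0.429, -0.903, -0.0], [0.0, 0.0, -1.0]]
contact_force: [0.1, -0.4, 0.6]
opening: 0.0214
gripper_force: 0.0
```

```bash
python3 -c "
from h import *
stack('pics/s4.png')"
```

```text
tool px,py,z -0.0469 0.0031 0.0683 open 0.0214 t 12.9
scene patty min [-0.0317 -0.0255] max [0.0268 0.0374] mec [-0.0046  0.0063] 0.032 z 0.084 slope [ 0.008 -0.047] 277
scene bun min [-0.0308  0.0118] max [0.0289 0.0367] mec [-0.0009  0.0131] 0.03 z 0.0657 slope [0.04  0.053] 64
```

{"api": "jog_arm", "payload": {
  "increments": [
    [[3,0,0],0,0.75],
    [[0,0,0],0,0.75],
    [[-8,0,0],0,0.75],
    [[-8,0,-20],0,0.5],
    [[-10,0,-50],0,0]
  ]
}}

```text
time_s: 13.62
ee_pos: [0.4479, -0.2926, 0.1369]
tool_rot: [[0.903, -0.429, -0.005], [-0.429, -0.903, 0.005], [-0.006, -0.002, -1.0]]
contact_force: [0.3, -0.4, 0.7]
opening: 0.0568
gripper_force: 0.0
```

```bash
python3 -c "
from h import *
stack('pics/s4.png')"
```

```text
tool px,py,z -0.0727 0.0038 0.1369 open 0.0568 t 13.625
top patty min [-0.0112 -0.0285] max [0.0118 0.0212] mec [ 0.0008 -0.0035] 0.0271 z 0.0839 slope [-0.004  0.012] 114
scene patty min [-0.0334 -0.0264] max [0.0285 0.0364] mec [-0.0014  0.0054] 0.0322 z 0.0838 slope [ 0.014 -0.045] 321
scene bun min [-0.0318  0.0045] max [0.0271 0.0361] mec [-0.0027  0.0128] 0.0304 z 0.0653 slope [ 0.078 -0.063] 64
```

View pics/s4.png

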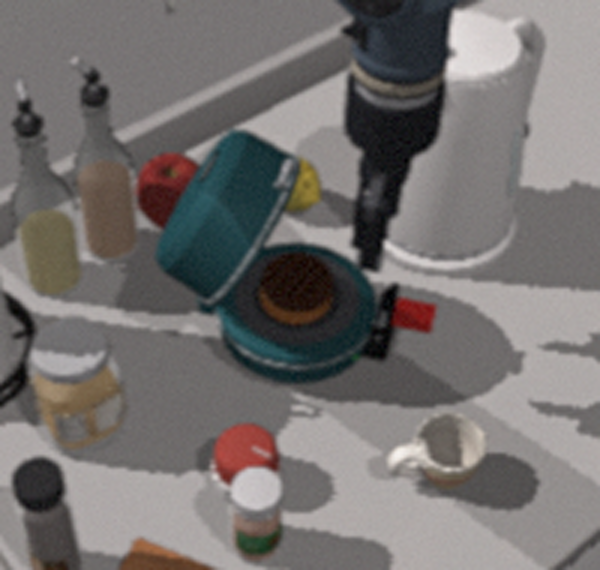

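{"api": "jog_arm", "payload": {
  "increments": [
    [[0,-45,-40],0,0],
    [[10,-55,0],0,0],
    [[20,-55,0],0,0],
    [[20,-55,0],0,0],
    [[20,-55,0],0,0]
  ]
}}

```text
time_s: 14.35
ee_pos: [0.6273, -0.0833, 0.1775]
tool_rot: [[0.903, -0.429, -0.001], [-0.429, -0.903, 0.0], [-0.001, 0.0, -1.0]]
contact_force: [0.5, -0.5, 0.1]
opening: 0.0852
gripper_force: 0.0
```

{"api": "jog_arm", "payload": {
  "increments": [
    [[21,-52,0],0,0],
    [[0,0,40],0,0],
    [[0,0,40],0,0],
    [[0,0,20],0,0],
    [[0,0,0],0,0]
  ]
}}

```text
time_s: 14.98
ee_pos: [0.6666, -0.0468, 0.0763]
tool_rot: [[0.903, -0.429, -0.004], [-0.429, -0.903, 0.001], [-0.004, 0.001, -1.0]]
contact_force: [0.7, 0.2, 0.1]
opening: 0.0857
gripper_force: 0.0
```

{"api": "jog_arm", "payload": {
  "increments": [
    [[0,-1,25],0,0],
    [[0,0,25],0,0],
    [[0,0,9],0,0],
    [[0,0,3],0,0],
    [[0,0,0],0,0]
  ]
}}

```text
time_s: 15.6
ee_pos: [0.6693, -0.0463, 0.0174]
tool_rot: [[0.903, -0.429, 0.002], [-0.429, -0.903, -0.0], [0.002, -0.0, -1.0]]
contact_force: [-1.3, -0.9, 0.2]
opening: 0.0854
gripper_force: 0.0
```

{"api": "jog_arm", "payload": {
  "increments": [
    [[0,0,0],0,0.15],
    [[0,0,0],0,0.3],
    [[0,0,0],0,0.4],
    [[0,0,0],0,0.5],
    [[0,0,0],0,0.5]
  ]
}}

```text
time_s: 16.23
ee_pos: [0.6691, -0.0461, 0.018]
tool_rot: [[0.903, -0.429, 0.002], [-0.429, -0.903, -0.0], [0.002, -0.0, -1.0]]
contact_force: [-1.7, 0.4, 5.1]
opening: 0.0628
gripper_force: 26.0
```

{"api": "jog_arm", "payload": {
  "increments": [
    [[0,0,0],0,0.1],
    [[-1,0,0],0,0],
    [[-2,0,4],0,0],
    [[0,0,2],0,0],
    [[0,0,0],0,0]
  ]
}}

```text
time_s: 16.85
ee_pos: [0.6655, -0.0446, 0.0098]
tool_rot: [[0.903, -0.429, -0.001], [-0.429, -0.903, 0.0], [-0.001, 0.0, -1.0]]
contact_force: [-0.6, 0.7, 0.2]
opening: 0.0851
gripper_force: 0.0
```

{"api": "jog_arm", "payload": {
  "increments": [
    [[0,0,0],0,0.15],
    [[0,0,0],0,0.3],
    [[0,0,0],0,0.4],
    [[0,0,0],0,0.5],
    [[0,0,0],0,0.5]
  ]
}}

```text
time_s: 17.48
ee_pos: [0.666, -0.0447, 0.0107]
tool_rot: [[0.903, -0.429, 0.001], [-0.429, -0.903, -0.0], [0.001, -0.0, -1.0]]
contact_force: [-0.4, 0.9, 5.1]
opening: 0.0641
gripper_force: 27.6
```

{"api": "jog_arm", "payload": {
  "increments": [
    [[0,0,-20],0,0.5],
    [[0,0,-45],0,0.5],
    [[0,0,-45],0,0.5],
    [[-10,20,-30],0,0.5],
    [[-25,50,0],0,0.5]
  ]
}}

```text
time_s: 18.1
ee_pos: [0.6078, -0.0934, 0.1547]
tool_rot: [[0.905, -0.426, 0.011], [-0.426, -0.905, -0.003], [0.011, -0.001, -1.0]]
contact_force: [0.7, -1.1, -1.0]
opening: 0.0642
gripper_force: 28.1
```

{"api": "jog_arm", "payload": {
  "increments": [
    [[-23,50,0],0,0.5],
    [[0,55,0],0,0.5],
    [[0,55,0],0,0.5],
    [[0,50,0],0,0.5],
    [[0,30,0],0,0.5]
  ]
}}

```text
time_s: 18.73
ee_pos: [0.4795, -0.3024, 0.1513]
tool_rot: [[0.902, -0.431, 0.001], [-0.431, -0.902, -0.001], [0.002, 0.001, -1.0]]
contact_force: [0.6, 0.2, -1.6]
opening: 0.0644
gripper_force: 28.1
```

{"api": "jog_arm", "payload": {
  "increments": [
    [[0,8,0],0,0.5],
    [[0,0,20],0,0.5],
    [[0,0,0],0,0.5]
  ]
}}

```text
time_s: 19.1
ee_pos: [0.4764, -0.3054, 0.1295]
tool_rot: [[0.904, -0.428, -0.002], [-0.428, -0.904, 0.003], [-0.003, -0.001, -1.0]]
contact_force: [0.8, 0.3, -0.8]
opening: 0.0646
gripper_force: 28.1
```

```bash
python3 -c "
from h import *
stack('pics/s5.png')"
```

```text
tool px,py,z -0.0414 0.0044 0.1295 open 0.0646 t 19.1
scene patty min [-0.0327 -0.0276] max [0.0278 0.0376] mec [0.0004 0.0048] 0.0335 z 0.084 slope [ 0.012 -0.049] 280
scene bun min [-0.0307  0.0079] max [0.0271 0.0371] mec [-0.0018  0.0148] 0.0292 z 0.0655 slope [ 0.056 -0.02 ] 64
```

View pics/s5.png

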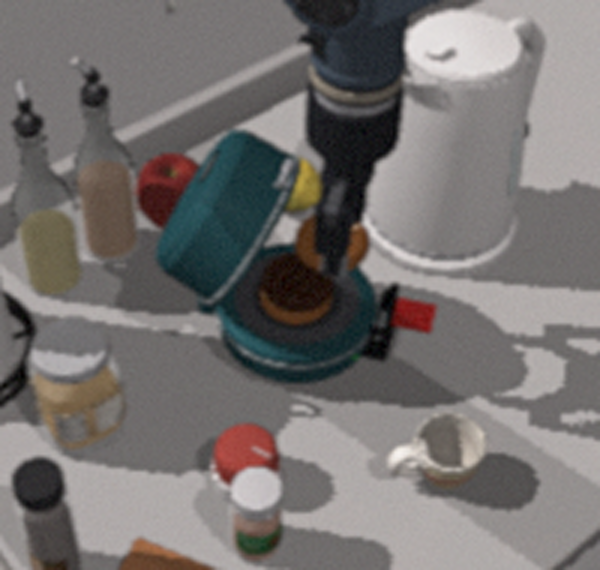

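{"api": "jog_arm", "payload": {
  "increments": [
    [[7,0,15],0,0.5],
    [[6,0,15],0,0.5],
    [[0,0,9],0,0.5],
    [[0,0,3],0,0.5],
    [[0,0,0],0,0.5]
  ]
}}

```text
time_s: 19.82
ee_pos: [0.4885, -0.3125, 0.0879]
tool_rot: [[0.903, -0.429, -0.001], [-0.429, -0.903, 0.001], [-0.001, -0.0, -1.0]]
contact_force: [0.7, 0.3, -0.4]
opening: 0.0639
gripper_force: 28.1
```

{"api": "jog_arm", "payload": {
  "increments": [
    [[0,0,1.5],0,0.5],
    [[0,0,0],0,0.5]
  ]
}}

```text
time_s: 20.08
ee_pos: [0.4888, -0.3128, 0.0871]
tool_rot: [[0.903, -0.429, 0.0], [-0.429, -0.903, -0.0], [0.001, 0.0, -1.0]]
contact_force: [1.1, -0.4, -0.4]
opening: 0.0643
gripper_force: 28.1
```

{"api": "jog_arm", "payload": {
  "increments": [
    [[0,0,1.2],0,0.5],
    [[0,0,1.2],0,0.5],
    [[0,0,0],0,0.5]
  ]
}}

```text
time_s: 20.45
ee_pos: [0.4887, -0.3126, 0.0843]
tool_rot: [[0.903, -0.429, -0.0], [-0.429, -0.903, 0.0], [-0.0, -0.0, -1.0]]
contact_force: [0.2, -0.4, -0.7]
opening: 0.0641
gripper_force: 28.1
```

{"api": "jog_arm", "payload": {
  "increments": [
    [[0,0,1],0,0.5],
    [[0,0,0],0,0.5]
  ]
}}

```text
time_s: 20.7
ee_pos: [0.4887, -0.3126, 0.0833]
tool_rot: [[0.903, -0.429, -0.0], [-0.429, -0.903, 0.0], [-0.0, -0.0, -1.0]]
contact_force: [0.1, 0.4, 0.3]
opening: 0.0644
gripper_force: 28.1
```

{"api": "jog_arm", "payload": {
  "increments": [
    [[0,0,1],0,0.5],
    [[0,0,0],0,0.5]
  ]
}}

```text
time_s: 20.95
ee_pos: [0.4888, -0.3127, 0.0827]
tool_rot: [[0.903, -0.429, 0.0], [-0.429, -0.903, -0.0], [0.0, 0.0, -1.0]]
contact_force: [-0.7, 0.2, 3.2]
opening: 0.0639
gripper_force: 28.3
```

{"api": "jog_arm", "payload": {
  "increments": [
    [[0,0,0],0,0.2],
    [[0,0,0],0,0.1],
    [[0,0,0],0,0],
    [[0,0,0],0,0],
    [[0,0,-10],0,0]
  ]
}}

```text
time_s: 21.58
ee_pos: [0.4883, -0.3122, 0.0921]
tool_rot: [[0.903, -0.429, -0.001], [-0.429, -0.903, 0.001], [-0.002, -0.001, -1.0]]
contact_force: [0.4, -0.5, -1.0]
opening: 0.0855
gripper_force: 0.0
```

{"api": "jog_arm", "payload": {
  "increments": [
    [[0,0,-25],0,0],
    [[-20,0,-10],0,0],
    [[-22,0,0],0,0.5],
    [[0,0,0],0,0.75],
    [[0,0,0],0,0.75]
  ]
}}

```text
time_s: 22.2
ee_pos: [0.4518, -0.2955, 0.1279]
tool_rot: [[0.903, -0.429, 0.002], [-0.429, -0.903, -0.002], [0.002, 0.001, -1.0]]
contact_force: [1.1, -0.3, 0.7]
opening: 0.0318
gripper_force: 0.0
```

```bash
python3 -c "
from h import *
stack()"
```

```text
tool px,py,z -0.0678 0.0029 0.1279 open 0.0318 t 22.2
top top min [-0.01   -0.0256] max [0.0093 0.0127] mec [ 0.0002 -0.0064] 0.0213 z 0.1019 slope [-0.456  0.212] 73
scene patty min [-0.0495 -0.025 ] max [0.0285 0.0368] mec [-0.0099  0.0047] 0.0397 z 0.0845 slope [-0.085 -0.079] 131
scene bun min [-0.0306  0.0098] max [0.0271 0.0366] mec [-0.0018  0.0146] 0.0292 z 0.065 slope [ 0.056 -0.014] 61
scene top min [-0.0483 -0.014 ] max [0.0091 0.0361] mec [-0.0188  0.0086] 0.0299 z 0.103 slope [ 0.095 -0.241] 286
```

{"api": "jog_arm", "payload": {
  "increments": [
    [[0,0,25],0,0.75],
    [[0,0,20],0,0.75],
    [[2,0,6],0,0.75],
    [[4,0,0],0,0.75],
    [[4,0,0],0,0.75]
  ]
}}

```text
time_s: 22.92
ee_pos: [0.4608, -0.2996, 0.077]
tool_rot: [[0.903, -0.429, 0.001], [-0.429, -0.903, -0.001], [0.002, 0.001, -1.0]]
contact_force: [0.8, 0.2, 0.4]
opening: 0.0211
gripper_force: 0.1
```

{"api": "jog_arm", "payload": {
  "increments": [
    [[4,0,0],0,0.75],
    [[4,0,0],0,0.75],
    [[3,0,0],0,0.75],
    [[2,0,0],0,0.75],
    [[0,0,0],0,0.75]
  ]
}}

```text
time_s: 23.55
ee_pos: [0.4718, -0.3047, 0.0764]
tool_rot: [[0.903, -0.429, 0.0], [-0.429, -0.903, -0.0], [0.0, 0.0, -1.0]]
contact_force: [0.0, 0.4, 0.3]
opening: 0.0212
gripper_force: 0.0
```

```bash
python3 -c "
from h import *
print(sense()['contact_force']);stack()"
```

```text
[0.03042342 0.41494058 0.32194485]
tool px,py,z -0.0459 0.0031 0.0764 open 0.0212 t 23.55
scene patty min [-0.0346  0.0011] max [0.032  0.0368] mec [-0.0013  0.0103] 0.0346 z 0.0831 slope [-0.024  0.022] 95
scene bun min [-0.0306  0.0106] max [0.0267 0.0362] mec [-0.002   0.0153] 0.0291 z 0.0654 slope [ 0.044 -0.026] 62
scene top min [-0.0281 -0.0155] max [0.0243 0.0367] mec [-0.0025  0.0116] 0.0285 z 0.1032 slope [ 0.009 -0.28 ] 256
```

{"api": "jog_arm", "payload": {
  "increments": [
    [[2.5,0,0],0,0.75],
    [[0,0,0],0,0.75],
    [[-8,0,0],0,0.75],
    [[-10,0,-20],0,0.9],
    [[-20,0,-60],0,1]
  ]
}}

```text
time_s: 24.28
ee_pos: [0.4379, -0.288, 0.1539]
tool_rot: [[0.903, -0.429, -0.005], [-0.429, -0.903, 0.005], [-0.007, -0.002, -1.0]]
contact_force: [-0.4, -0.5, 0.9]
opening: -0.0008
gripper_force: 0.0
```

{"api": "jog_arm", "payload": {
  "increments": [
    [[-20,-30,-60],0,1],
    [[0,-60,0],0,1],
    [[0,0,0],0,1]
  ]
}}

```text
time_s: 24.65
ee_pos: [0.4609, -0.1998, 0.2101]
tool_rot: [[0.906, -0.424, 0.001], [-0.424, -0.906, 0.0], [0.0, -0.001, -1.0]]
contact_force: [-0.3, -0.9, 0.0]
opening: 0.0
gripper_force: 0.0
```

```bash
python3 -c "
from h import *
stack('pics/s6.png')"
```

```text
tool px,py,z -0.1004 0.0934 0.2101 open 0.0 t 24.65
top top min [-0.0304 -0.0261] max [0.0118 0.0334] mec [-0.0019  0.0036] 0.0302 z 0.1038 slope [ 0.095 -0.016] 331
scene patty min [-0.0331 -0.0001] max [0.0272 0.0369] mec [-0.0028  0.0098] 0.0314 z 0.0822 slope [-0.017  0.107] 93
scene bun min [-0.0307  0.0109] max [0.0263 0.0359] mec [-0.0022  0.0161] 0.029 z 0.065 slope [0.014 0.125] 60
scene top min [-0.0318 -0.0145] max [0.0276 0.0363] mec [-0.0027  0.0085] 0.0305 z 0.1028 slope [ 0.068 -0.235] 306
```

View pics/s6.png

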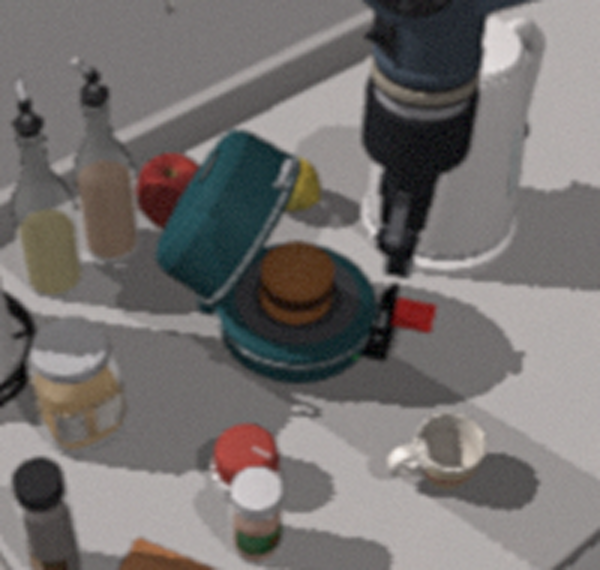

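Run:
```python
from h import *
for n in('top','scene'):
    W=cloud(n,np.load(f'pics/{n}1.npy')); px=(W[...,:2]-C)@U; py=(W[...,:2]-C)@V; z=W[...,2]
    m=(z>.17)&(px>.06)&(px<.3)&(abs(py)<.2)&(np.hypot(px-.05,py)>.075)
    h,_,_=np.histogram2d(px[m],py[m],bins=[np.arange(.06,.31,.025),np.arange(-.2,.21,.025)]); print(n); 
    for i,j in zip(*np.nonzero(h>2)): 
        k=m&(abs(px-.0725-.025*i)<.0125)&(abs(py+.1875-.025*j)<.0125); print(round(.0725+.025*i,3),round(-.1875+.025*j,3),z[k].max().round(3),end=' | ')
```

```text
top
0.198 -0.062 0.22 | 0.223 -0.188 0.628 | 0.223 -0.162 0.63 | 0.223 -0.088 0.196 | 0.223 -0.062 0.234 | 0.223 -0.012 0.201 | 0.223 0.013 0.198 | 0.248 -0.188 0.626 | 0.248 -0.162 0.653 | 0.248 -0.138 0.665 | 0.248 -0.012 0.242 | 0.248 0.013 0.224 | 0.248 0.088 0.24 | 0.248 0.113 0.24 | 0.248 0.138 0.241 | 0.248 0.163 0.241 | 0.272 -0.138 0.676 | 0.272 -0.112 0.699 | 0.272 0.062 0.238 | 0.272 0.088 0.24 | 0.272 0.113 0.24 | 0.272 0.138 0.241 | 0.272 0.163 0.24 | 0.272 0.188 0.238 | scene
0.198 -0.062 0.222 | 0.223 -0.188 0.515 | 0.223 -0.162 0.516 | 0.223 -0.062 0.236 | 0.223 -0.012 0.202 | 0.223 0.013 0.198 | 0.248 -0.188 0.514 | 0.248 -0.162 0.522 | 0.248 -0.138 0.525 | 0.248 -0.012 0.24 | 0.248 0.013 0.226 | 0.248 0.088 0.239 | 0.248 0.113 0.24 | 0.248 0.138 0.239 | 0.248 0.163 0.238 | 0.272 -0.138 0.53 | 0.272 -0.112 0.536 | 0.272 -0.088 0.469 | 0.272 0.062 0.239 | 0.272 0.088 0.24 | 0.272 0.113 0.241 | 0.272 0.138 0.24 | 0.272 0.163 0.239 | 0.272 0.188 0.239 |
```

{"api": "jog_arm", "payload": {
  "increments": [
    [[15,0,-50],0,1],
    [[50,0,-40],0,1],
    [[55,0,0],0,1],
    [[50,10,0],0,1],
    [[40,10,0],0,1]
  ]
}}

```text
time_s: 25.38
ee_pos: [0.6413, -0.3139, 0.2969]
tool_rot: [[0.903, -0.431, -0.001], [-0.431, -0.903, 0.0], [-0.001, 0.0, -1.0]]
contact_force: [0.2, -0.9, 1.1]
opening: 0.0001
gripper_force: 0.0
```

{"api": "jog_arm", "payload": {
  "increments": [
    [[0,34,0],0,1],
    [[0,33,20],0,1],
    [[0,0,40],0,1],
    [[0,0,40],0,1],
    [[0,0,5],0,1]
  ]
}}

```text
time_s: 26.0
ee_pos: [0.6088, -0.3715, 0.1882]
tool_rot: [[0.902, -0.431, -0.008], [-0.431, -0.902, 0.006], [-0.01, -0.002, -1.0]]
contact_force: [0.4, 0.7, -0.6]
opening: -0.0
gripper_force: 0.0
```

```bash
python3 -c "
from h import *
s=sense(); e=s['ee_pos']-np.r_[C,0]; print(e[:2]@U,e[:2]@V,e[2],s['contact_force'],s['joint_positions'])"
```

```text
0.10657363157883631 0.0008732141606337581 0.18821957853680282 [ 0.36343847  0.68720065 -0.62566405] [-4.03381641e+01  3.99525360e+01  6.98480966e+01 -2.41223085e-02
  7.07610258e+01  7.52009269e+01]
```

{"api": "jog_arm", "payload": {
  "increments": [
    [[-13,0,-2],0,1],
    [[-14,0,0],0,1],
    [[-14,0,1],0,1],
    [[-12,0,3],0,1],
    [[-11,0,4],0,1]
  ]
}}

```text
time_s: 26.62
ee_pos: [0.5551, -0.3452, 0.1906]
tool_rot: [[0.903, -0.429, 0.005], [-0.429, -0.903, -0.005], [0.006, 0.002, -1.0]]
contact_force: [-0.2, -0.8, 4.6]
opening: -0.0001
gripper_force: 2.2
```

{"api": "jog_arm", "payload": {
  "increments": [
    [[-11,0,5],0,1],
    [[-10,0,5],0,1],
    [[-10,0,7],0,1],
    [[-10,0,7],0,1],
    [[0,0,0],0,1]
  ]
}}

```text
time_s: 27.25
ee_pos: [0.5163, -0.3263, 0.1645]
tool_rot: [[0.903, -0.429, -0.0], [-0.429, -0.903, -0.0], [-0.0, 0.001, -1.0]]
contact_force: [-1.1, 1.5, 4.3]
opening: -0.0003
gripper_force: 1.7
```

```bash
python3 -c "
from h import *
s=sense(); e=s['ee_pos']-np.r_[C,0]; print(e[:2]@U,e[:2]@V,e[2],s['contact_force'],s['time_s'])
im,d=vision.grab_frame('scene'); cv2.imwrite('pics/s7.png',cv2.resize(im[110:300,190:390],None,fx=3,fy=3,interpolation=2))"
```

```text
0.0036236664540375374 0.002489460497843304 0.1644655689580405 [-1.12087024  1.52771828  4.32970524] 27.25
```

View pics/s7.png

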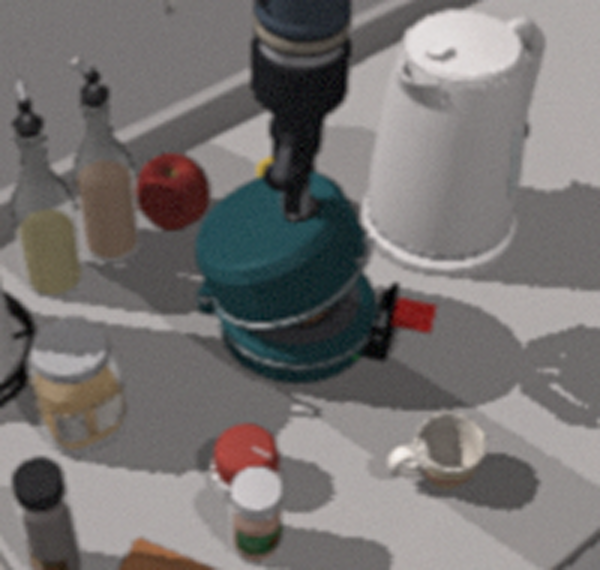

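{"api": "jog_arm", "payload": {
  "increments": [
    [[-9,0,10],0,1],
    [[-9,0,11],0,1],
    [[-9,0,11],0,1],
    [[-9,0,9],0,1],
    [[0,0,0],0,1]
  ]
}}

```text
time_s: 27.92
ee_pos: [0.4873, -0.3127, 0.1243]
tool_rot: [[0.903, -0.429, 0.006], [-0.429, -0.903, -0.005], [0.008, 0.001, -1.0]]
contact_force: [2.3, -0.6, 5.5]
opening: -0.0002
gripper_force: 2.7
```

{"api": "jog_arm", "payload": {
  "increments": [
    [[0,0,2],0,1],
    [[0,0,2],0,1],
    [[0,0,0],0,1]
  ]
}}

```text
time_s: 28.3
ee_pos: [0.4855, -0.3118, 0.1206]
tool_rot: [[0.903, -0.429, 0.002], [-0.429, -0.903, -0.002], [0.003, 0.001, -1.0]]
contact_force: [-3.0, 0.7, 14.2]
opening: 0.0003
gripper_force: 7.4
```

{"api": "jog_arm", "payload": {
  "increments": [
    [[0,0,1],0,1],
    [[0,0,0.5],0,1],
    [[0,0,0],0,1]
  ]
}}

```text
time_s: 28.68
ee_pos: [0.4854, -0.3118, 0.1203]
tool_rot: [[0.904, -0.428, 0.002], [-0.428, -0.904, -0.002], [0.003, 0.001, -1.0]]
contact_force: [-4.5, 2.4, 21.5]
opening: 0.0003
gripper_force: 11.0
```

{"api": "jog_arm", "payload": {
  "increments": [
    [[0,0,-5],0,1],
    [[0,0,-20],0,1],
    [[0,0,-60],0,1],
    [[-40,0,-40],0,1],
    [[-40,-40,0],0,1]
  ]
}}

```text
time_s: 29.3
ee_pos: [0.4309, -0.2431, 0.2446]
tool_rot: [[0.902, -0.432, 0.006], [-0.432, -0.902, -0.006], [0.008, 0.002, -1.0]]
contact_force: [0.4, 0.3, -0.4]
opening: -0.0
gripper_force: 0.0
```

{"api": "jog_arm", "payload": {
  "increments": [
    [[0,-50,0],0,1],
    [[0,0,0],0,1],
    [[0,0,0],0,1]
  ]
}}

```text
time_s: 29.68
ee_pos: [0.4513, -0.1956, 0.2415]
tool_rot: [[0.904, -0.428, -0.0], [-0.428, -0.904, -0.0], [-0.0, 0.0, -1.0]]
contact_force: [-0.2, -0.8, -0.2]
opening: 0.0003
gripper_force: 0.0
```

Run:
```python
from h import *
for n in('top','scene'):
    im,d=vision.grab_frame(n); W=cloud(n,d); px=(W[...,:2]-C)@U; py=(W[...,:2]-C)@V; z=W[...,2]
    m=(np.hypot(px,py)<.055); A=np.c_[px[m],py[m],np.ones(m.sum())]; ok=np.isfinite(z[m])&(z[m]<.16); print(n,np.linalg.lstsq(A[ok],z[m][ok],rcond=None)[0],np.nanmax(z[m]))
    for k,q,zz in(('cup',(.4235,-.148),(.035,.06)),('timer',(.5818,-.1718),(.04,.06)),('spice',(.584,-.107),(.075,.1)),('tall',(.745,-.11),(.11,.15)),('honey',(.717,-.253),(.1,.12))): ctr(W,im,q,.05,*zz,None,k)
    if n=='scene': cv2.imwrite('pics/s8.png',cv2.resize(im[110:300,190:390],None,fx=3,fy=3,interpolation=2))
print(sense()['time_s'],sense()['ee_pos'])
```

```text
top [-0.01081319  0.00128589  0.12120279] 0.12739458168646503
cup few 0
timer mean [ 0.5817 -0.1695  0.0484] mec [ 0.583  -0.1594] 0.0378 n 326 z95 0.0524
spice mean [ 0.5836 -0.1071  0.0844] mec [ 0.5841 -0.1062] 0.0205 n 194 z95 0.0874
tall mean [ 0.7448 -0.11    0.1329] mec [ 0.7456 -0.1088] 0.0196 n 216 z95 0.1374
honey mean [ 0.7169 -0.2528  0.109 ] mec [ 0.718 -0.253] 0.0334 n 526 z95 0.1121
scene [-0.0109584  -0.00159643  0.12181223] 0.12714246147827188
cup mean [ 0.421  -0.1494  0.044 ] mec [ 0.4244 -0.1515] 0.0416 n 254 z95 0.0495
timer mean [ 0.5847 -0.1698  0.0484] mec [ 0.5841 -0.1708] 0.0267 n 281 z95 0.0516
spice mean [ 0.5857 -0.1039  0.0841] mec [ 0.5859 -0.1066] 0.0204 n 227 z95 0.0871
tall mean [ 0.746  -0.1038  0.131 ] mec [ 0.7465 -0.1078] 0.0197 n 288 z95 0.1364
honey mean [ 0.7182 -0.2489  0.109 ] mec [ 0.7168 -0.2525] 0.0337 n 458 z95 0.1119
29.775 [ 0.4511552  -0.19638076  0.2414744 ]
```

View pics/s8.png

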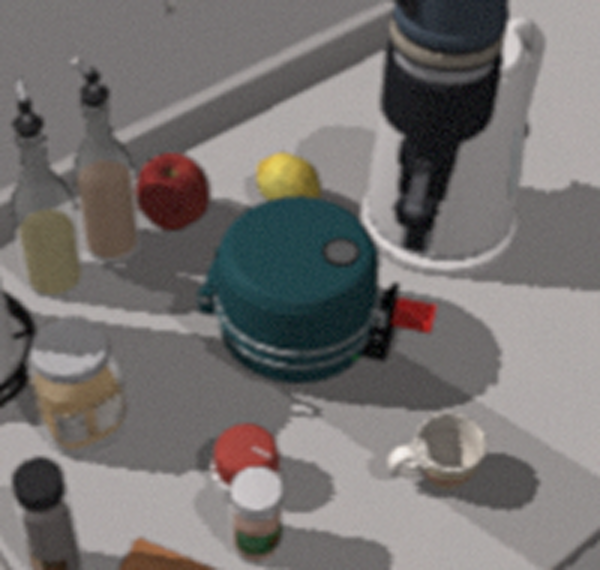

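```bash
python3 -c "
from cell import order
print(order.finish_job())"
```

```text
the job is handed in; nothing more can be done
None
```

I handed the job in at about 30 s: the burger is stacked inside the press and the lid stayed shut under its latch after I let go. The last look before shutting put the stack about 4 mm off centre, and the jars, cup and timer re-measured where they were; `finish_job` returned no verdict.

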